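Unpin and open the specimen transport box

ROBOT

A 6-joint arm with a two-finger parallel gripper is mounted at the origin on a cart in front of the work surface, level with it; the furniture and walls round the work are solid. World frame = base frame: x ahead of the robot, y to its left, z up, the work surface at z = 0. Lengths are in m, angles in rad, forces in N, time in s.
With the tool pointing down it reaches from about 0.325 to 0.85 m from the base axis. Payload 4.4 kg.
Tool frame: the origin (TCP) lies at the very end of the fingers, on their centre line; the grasp point (between the pads) lies 19 mm behind it; x points along the fingers, y is the direction in which the jaws open and shut, and the axes are right-handed (so a half turn about x gives the same grasp; the last joint's range is limited). The gripper opens to 94 mm and grips with 3 to 60 N. Pads are 16 mm wide; open, the fingers measure 119 mm over their backs; the gripper's body (75 mm by 177 mm) begins 78 mm behind the grasp point.
Start: joints at [-1.351, 0.207, 1.542, -0, 1.393, -0.15], TCP at [0.208, -0.536, 0.205] pointing down, gripper open.
Joint ranges: [-2.73, 2.73], [-0.86, 2.22], [0.23, 2.46], [-1.11, 4.25], [0.08, 2.63], [-2.82, 2.82]. Speed limits (rad/s): [2.79, 2.79, 3.14, 3.14, 3.14, 3.14].

INTERFACE

Orientations are given as [roll, pitch, yaw] about the fixed x, y, z axes, in that order (R = Rz(yaw) Ry(pitch) Rx(roll)).
In Python, from rig import manip gives the robot as it stands. The module is installed in compiled form; this text tells all that it offers.
- The arm moves only by the shell command python3 -m handwheel 'ROWS' [FORCE]. ROWS is JSON, a list of rows, each a list of 5 numbers: the shift along the tool's x, y, z in cm, then the turn about the tool's x in rad, then the finger opening in cm, from 0 to 9.4. A call has 1 to 12 rows; each row shifts and turns the pose as measured when the row begins, along the tool's axes as they then stand; what a row does not reach is not made up. A row lasts 1/8 s, in which the tool goes at most 62.5 mm and 10.7 degrees, less where a joint would pass 70% of its speed; a pose out of reach is approached as far as the arm can. A call with a gripper value outside its range is refused whole. The fingers move at their own pace and stop on an object; FORCE is the grip in N (left out, the last holds). Time passes only in rows, so rows that do not move let the fingers close. It gives the time, the measured TCP pose, the force and the opening at its end, in the units of the state.
- manip.state(): the state, without advancing time (a new reading comes with each control period).
- manip.read_camera(name): name is "scene" or "top" or "wrist"; returns the picture (384x512x3 uint8, blue, green, red); there is no depth.
- manip.get_calibration(name): a dict with "camera_matrix" (3x3 intrinsics, pixels), "D" ([k1, k2, p1, p2, k3] as OpenCV has them; the pictures are not rectified), "eye" and "orientation" of the camera in the world. Camera axes: x right, y down, z forward; pixel columns grow to the right and rows downward; lengths in m; the calibration is good to about 2 mm. A picture is of the moment at which its call begins: read the wrist's pose just before it. get_calibration takes no time and is no camera call; for the wrist camera it gives the pose at the moment of the call.
- manip.sign_off(): hands the job in, once; it reports no verdict.
The state is a dict: "time_s": time; "joint_pos": joint angles; "joint_vel": joint speeds; "joint_efforts": joint torques, N m; "tcp_pos": TCP position; "eef_rot": TCP orientation; "ft_force": force on the tool from outside, world axes, zero at the start; "wrist_torque": the same for the moment, N m; "finger_gap": finger opening in m.
Only numpy, scipy, OpenCV 4.12 (cv2) and the standard library are available. Lean on these libraries where they do the work, as an engineer would, in place of code of your own. Each camera call takes 0.05 s, during which the arm holds its last target. There are 200 camera calls.

TASK

Open the specimen transport box: pull the retaining pin right out of the staple on the front hasp and lay it on the bench outside the box, without dropping it. Then lift the lid by the nose of its hasp strap, or wherever suits, and swing it all the way back until it rests open by itself. Leave the other things on the bench where they are.

Things in the scene. Friction and masses are not known exactly. Their poses are not given: they have to be found in the camera images.
- box: Aluminium transport box, fixed to the bench, 120 x 210 mm over its lid, 95 mm high when shut. Origin: centre of its underside on the bench. -x is its front (towards the robot, turned by up to 0.2 rad), y its width, to the robot's left, z up. In front a steel bracket carries the staple: a ledge 36 mm wide, top 93 mm up, ending 108 mm from the origin.
- staple (a point): Centre of the staple's eye, where the pin's axis lies: 92 mm in front of the box origin, 102 mm up. The staple is an inverted U of 5 mm steel rod fixed to the box, in the box's x-z plane; its eye is open to left and right (along the box's y), 14 mm wide along x, 11 mm high above the hasp strap; its top is 114 mm up.
- pin: Loose pin, about 40 g, lying along the box's y through the staple on top of the strap. Steel shaft 8 mm thick; origin on its axis, in the eye at the start. Tip at its own y = +31 mm; black square grip 18 x 18 mm, y = -25 to -48 mm (robot's right), free space round and below it. It slides out towards -y, free after 35 mm. Lying on the bench its axis is 4 to 9 mm up.
- nose (a point): Centre of the rolled nose of the hasp strap: a steel bead 10 mm thick, 40 mm long along the box's y; when shut 118 mm in front of the box origin, 100 mm up. The strap (36 mm wide, 3 mm thick, underside level with the bead's) is riveted to the lid and drops over the staple. Nothing is under the bead: hook a leaning fingertip under it from front or side, or take its two ends from above.
- lid_hinge (a point): Middle of the lid's hinge axis, which runs along the box's y at the back: 64 mm behind the box origin, 77 mm above the bench. The nose lies 182 mm in front of it and 23 mm higher when shut.
- lid (a joint): Opening angle of the lid in rad: 0 shut, grows as the front rises, stop at 1.75 (just past upright). The lid weighs 350 g, falls shut if let go below about 1.5 and stays against its stop beyond 1.6; about 1.5 N at the nose lifts it.
- stain_bottle: Bystander: standing bottle, 52 mm wide, 118 mm high, loose, left of the box. Origin: centre of its underside.
- oil_dropper: Bystander: small brown dropper bottle, 26 mm wide, 66 mm high, loose, left of the box. Origin: centre of its underside.
- cup: Bystander: sample cup with a green lid, 43 mm wide, 55 mm high, loose, right of the box. Origin: centre of its underside.
- tape: Bystander: roll of black tape lying flat, 68 mm across, 19 mm high, loose, left in front of the box. Origin: centre of its underside.
- slides: Bystander: white pack of slides, 30 x 80 mm, 28 mm high, loose, right of the cup. Origin: centre of its underside.
Not all that is in view belongs to the job. What is shaped like the pin but turquoise is not meant.

How it is judged:
By the outcome, as a careful person would: the job done as asked, in the order asked, and still so for the second after the job is handed in, with the robot touching nothing.
It also fails if it takes over 51 s, if anything falls off the work surface, if the arm or the gripper's body presses on something with over 40 N, if the wrist force passes 120 N, or if a joint passes its speed limit or range.

## Working session

There is one attempt and no reset: what is moved stays moved. The work goes in short steps, Python scripts to look and compute and a shell command to move; the robot and the scene stay as the last step left them, time stands still between calls to the robot, and variables do not carry over. Pictures are saved under pics/ and viewed, about 8 in all and at most 12, crops included, and the job is handed in when it is done.

```bash
mkdir -p pics; cat > h.py <<'E'
import numpy as np, cv2, sys
from rig import manip
from scipy.spatial.transform import Rotation as R
def Rm(o): 
    o=np.array(o,float)
    return o if o.shape==(3,3) else (R.from_quat(o).as_matrix() if o.size==4 else R.from_euler('xyz',o).as_matrix())
def ray(c,px):
    K=np.array(c['camera_matrix']);p=cv2.undistortPoints(np.array([[px]],float),K,np.array(c['D'],float))[0,0]
    return Rm(c['orientation'])@np.array([p[0],p[1],1.])
def at_z(c,px,z):
    d=ray(c,px);e=np.array(c['eye']);return e+d*(z-e[2])/d[2]
def proj(c,P):
    r=Rm(c['orientation']).T;e=np.array(c['eye'])
    return cv2.projectPoints(np.atleast_2d(P).astype(float),cv2.Rodrigues(r)[0],-r@e,np.array(c['camera_matrix']),np.array(c['D'],float))[0][:,0]
E
python3 - <<'E'
from h import *
for n in ['top','scene']:
    c=manip.get_calibration(n);print(n,c);cv2.imwrite(f'pics/{n}0.png',manip.read_camera(n))
s=manip.state();print(s['eef_rot'],s['tcp_pos'],s['time_s'],s['finger_gap'],s['ft_force'])
E
```

```text
top {'camera_matrix': array([[356.31848845,   0.        , 251.93783443],
       [  0.        , 356.31848845, 191.6216619 ],
       [  0.        ,   0.        ,   1.        ]]), 'D': array([-0.1015031,  0.       ,  0.       ,  0.       ,  0.       ]), 'eye': array([0.4804344 , 0.09837625, 0.95981578]), 'orientation': array([-3.09057935,  0.01848434, -1.56259865])}
scene {'camera_matrix': array([[427.36988201,   0.        , 252.84708982],
       [  0.        , 427.36988201, 188.18136592],
       [  0.        ,   0.        ,   1.        ]]), 'D': array([-0.05967757,  0.        ,  0.        ,  0.        ,  0.        ]), 'eye': array([0.07936278, 0.6441802 , 0.83189513]), 'orientation': array([-2.37392287, -0.01421301, -2.41428976])}
[-1.71969359  1.56876068  1.79271293] [ 0.20820394 -0.53521116  0.20441507] 0.1 0.09383049883148252 [-0.06570684  0.66461915  0.79523325]
```

View pics/top0.png

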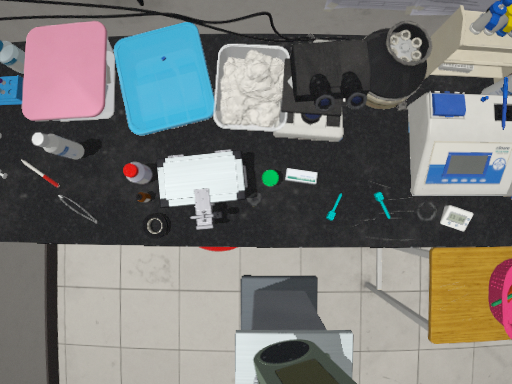

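View pics/scene0.png

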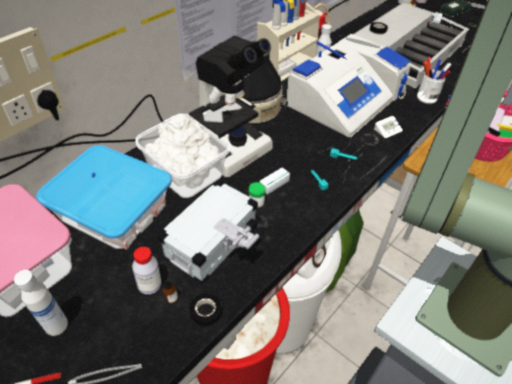

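The top view shows the box at about (201,178) with the strap towards (204,227). The bottle is at (138,172), dropper (145,197), tape (155,225), cup (270,178) and slides (301,177). Next I'll zoom in.

```bash
python3 - <<'E'
from h import *
a=cv2.imread('pics/top0.png')[140:240,140:260];b=cv2.imread('pics/scene0.png')[175:285,155:275]
a=cv2.resize(a,None,fx=5,fy=5,interpolation=cv2.INTER_CUBIC)
cv2.imwrite('pics/ztop.png',a)
c=manip.get_calibration('top')
for n,p,z in [('nose',(204,227),.105),('boxc',(201,178),.095),('cup',(270,178),.055),('tape',(155,225),.019),('edge',(200,247),0),('slides',(301,177),.028),('turq',(335,206),0),('bottle',(131,171),.118),('dropper',(143,198),.06)]: print(n,at_z(c,p,z).round(3))
E
```

```text
nose [0.438 0.229 0.105]
boxc [0.557 0.24  0.095]
cup [0.562 0.07  0.055]
tape [0.437 0.374 0.019]
edge [0.379 0.255 0.   ]
slides [ 0.567 -0.012  0.028]
turq [ 0.492 -0.108  0.   ]
bottle [0.571 0.407 0.118]
dropper [0.508 0.395 0.06 ]
```

View pics/ztop.png

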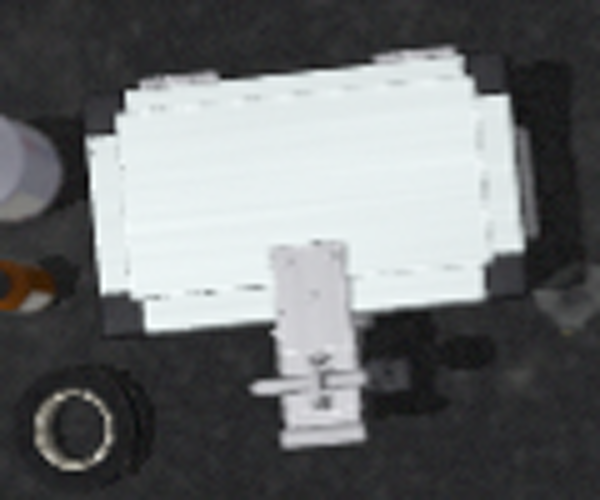

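```bash
python3 - <<'E'
from h import *
c=manip.get_calibration('top')
f=lambda x,y,z:at_z(c,(140+(x+.5)/5-.5,140+(y+.5)/5-.5),z)
C=[f(x,y,.093) for x,y in [(87,98),(505,58),(523,293),(105,335)]]
print(np.round(C,3),np.mean(C,0).round(4))
for a,b in [(0,1),(1,2),(2,3),(3,0)]:print(np.linalg.norm(C[a]-C[b]).round(3))
v=C[0]-C[1]+C[3]-C[2];yaw=np.arctan2(-v[0],v[1]);print('yaw',yaw)
nl,nr=f(282,438,.103),f(366,432,.103);print('nose',nl,nr,(nl+nr)/2)
t,g=f(252,388,.102),f(408,376,.105);print('pin',t,g,np.linalg.norm(t-g),np.arctan2(-(t-g)[0],(t-g)[1]))
s=f(323,383,.112);print('staple',s)
print('odd',f(570,300,0))
for o in [s-0, (nl+nr)/2]: print()
ux=np.array([np.cos(yaw),np.sin(yaw)]);print('box from staple',s[:2]+.092*ux,'nose',((nl+nr)/2)[:2]+.118*ux)
w=manip.get_calibration('wrist');print(w);s=manip.state();r=Rm(s['eef_rot']);print(r.round(3))
print('cam in tool',r.T@(w['eye']-s['tcp_pos']),(r.T@Rm(w['orientation'])).round(2))
E
```

```text
[[0.603 0.351 0.093]
 [0.624 0.143 0.093]
 [0.508 0.133 0.093]
 [0.486 0.339 0.093]] [0.5554 0.2417 0.093 ]
0.209
0.116
0.207
0.118
yaw 0.10299791675488296
nose [0.4371755  0.24877911 0.103     ] [0.44053912 0.2080921  0.103     ] [0.43885731 0.2284356  0.103     ]
pin [0.46107794 0.26391281 0.102     ] [0.46769215 0.1878997  0.105     ] 0.0763592843877911 0.08679552359327229
staple [0.46405654 0.22783763 0.112     ]
odd [0.50780913 0.11186522 0.        ]


box from staple [0.55556898 0.2372967 ] nose [0.55623196 0.24056788]
{'camera_matrix': array([[272.28281861,   0.        , 257.02979959],
       [  0.        , 272.28281861, 195.7587375 ],
       [  0.        ,   0.        ,   1.        ]]), 'D': array([-0.06431186,  0.        ,  0.        ,  0.        ,  0.        ]), 'eye': array([ 0.2859404 , -0.50662456,  0.38331726]), 'orientation': array([ 2.85259642e+00,  2.38914803e-03, -1.20003495e+00])}
[[-0.     0.362 -0.932]
 [ 0.002 -0.932 -0.362]
 [-1.    -0.002 -0.   ]]
cam in tool [-0.17887988  0.00116591 -0.08286599] [[ 0.   -0.29  0.96]
 [ 1.    0.   -0.  ]
 [ 0.    0.96  0.29]]
```

Box yaw is about 0.10 and the origin about (0.5555, 0.240). The measured sizes agree (209 x 117 mm), which puts the staple at (0.464, 0.229) and the pin grip at (0.468, 0.193, 0.102). First I'll rotate the jaws onto box x.

```bash
python3 -m handwheel '[[0,0,0,-0.18,9],[0,0,0,-0.18,7],[0,0,0,-0.18,5],[0,0,0,-0.18,3],[0,0,0,-0.18,3],[0,0,0,-0.18,3],[0,0,0,-0.18,3],[0,0,0,0,3]]' 25
cat > d.py <<'E'
from h import *
# usage: d.py x y z yaw_of_tool_y -> remaining in tool axes (cm), turn
s=manip.state();r=Rm(s['eef_rot']);T=np.array([float(v) for v in sys.argv[1:4]])
d=r.T@(T-s['tcp_pos'])*100;a=np.arctan2(r[1,1],r[0,1]);t=-(float(sys.argv[4])-a);t=(t+np.pi/2)%np.pi-np.pi/2
print('t',round(s['time_s'],2),'tcp',np.round(s['tcp_pos'],4),'x-axis',r[:,0].round(3),'q',np.round(s['joint_pos'],2),'gap',round(s['finger_gap'],4),'F',np.round(s['ft_force'],1))
print('todo cm',d.round(2),'turn',round(t,3))
E
python3 d.py 0.467 0.193 0.2 0.1
```

```text
time_s: 1.1
tcp_pos: [0.2073, -0.5313, 0.1989]
eef_rot: [-3.024, 1.558, 1.789]
ft_force: [-0.3, -0.4, 0.6]
finger_gap: 0.0299
t 1.1 tcp [ 0.2073 -0.5313  0.1989] x-axis [-0.003  0.013 -1.   ] q [-1.35  0.21  1.55  0.    1.39 -1.45] gap 0.0299 F [-0.3 -0.4  0.6]
todo cm [  0.73  33.06 -69.48] turn -0.0
```

```bash
python3 -m handwheel '[[-0.2,2.6,-5.5,0,3],[-0.2,2.6,-5.5,0,3],[-0.2,2.6,-5.5,0,3],[0,2.6,-5.5,0,3],[0,2.6,-5.5,0,3],[0,2.6,-5.5,0,3],[0,2.6,-5.5,0,3],[0,2.6,-5.5,0,3],[0,2.6,-5.5,0,3],[0,2.6,-5.5,0,3],[0,2.6,-5.5,0,3],[0,2.6,-5.5,0,3]]'; python3 d.py 0.467 0.193 0.2 0.1
```

```text
time_s: 2.6
tcp_pos: [0.4724, 0.1665, 0.2134]
eef_rot: [2.679, 1.558, 1.156]
ft_force: [0.2, -0.5, 0.2]
finger_gap: 0.0302
t 2.6 tcp [0.4724 0.1665 0.2134] x-axis [ 0.005  0.012 -1.   ] q [0.16 0.03 1.72 0.01 1.38 0.11] gap 0.0302 F [ 0.2 -0.5  0.2]
todo cm [ 1.37 -0.42 -2.66] turn -0.052
```

```bash
python3 -m handwheel '[[0.7,-0.2,-1.6,-0.05,3],[0.4,-0.2,-1,0,3],[0,0,0,0,3],[0,0,0,0,3]]'; python3 d.py 0.467 0.193 0.2 0.1
python3 - <<'E'
from h import *
c=manip.get_calibration('wrist');im=manip.read_camera('wrist')
P=lambda u,v,z:[.5555+u*.9947-v*.1028,.240+u*.1028+v*.9947,z]
for q in [P(-.092,0,.102),P(-.118,.02,.1),P(-.118,-.02,.1),P(-.092,-.025,.111),P(-.092,-.048,.111),P(-.092,.031,.102)]: 
    p=proj(c,q)[0];print(p.round(1));cv2.circle(im,tuple(int(v) for v in p.round()),2,(0,0,255),-1)
cv2.imwrite('pics/w1.png',im)
E
```

```text
time_s: 3.1
tcp_pos: [0.4652, 0.1937, 0.2009]
eef_rot: [2.803, 1.56, 1.329]
ft_force: [-0.7, -0.6, 0.1]
finger_gap: 0.0301
t 3.1 tcp [0.4652 0.1937 0.2009] x-axis [ 0.003  0.01  -1.   ] q [0.22 0.05 1.72 0.01 1.36 0.12] gap 0.0301 F [-0.7 -0.6  0.1]
todo cm [0.09 0.17 0.09] turn -0.002
[259.3 162. ]
[233.6 142.3]
[234.7 180.7]
[259.5 187.7]
[259.5 209. ]
[259.2 131.2]
```

View pics/w1.png

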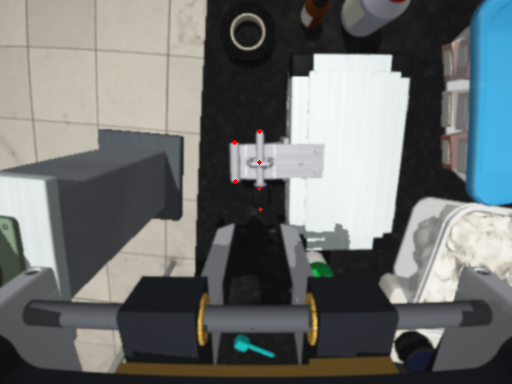

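The overlaid predictions (red) sit on the pin, staple (259,162) and nose ends (234,142)/(235,181) to within about 1-2 px. Descending to the grip.

```bash
python3 -m handwheel '[[3,0.2,-0.1,0,3],[3,0,0,0,3],[2,0,0,0,3],[1.4,0,0,0,3],[0.6,0,0,0,3],[0,0,0,0,3]]'; python3 d.py 0.4675 0.194 0.096 0.1
```

```text
time_s: 3.9
tcp_pos: [0.4711, 0.191, 0.1017]
eef_rot: [2.292, 1.556, 0.808]
ft_force: [0.3, 0.9, -0.6]
finger_gap: 0.0299
t 3.9 tcp [0.4711 0.191  0.1017] x-axis [ 0.01   0.011 -1.   ] q [0.21 0.17 1.82 0.01 1.14 0.12] gap 0.0299 F [ 0.3  0.9 -0.6]
todo cm [ 0.57 -0.34 -0.33] turn -0.013
```

```bash
python3 -m handwheel '[[0.2,-0.35,-0.35,-0.01,3],[0.3,0,0,0,3],[0,0,0,0,3]]'; python3 d.py 0.4675 0.194 0.096 0.1
```

```text
time_s: 4.28
tcp_pos: [0.4686, 0.1949, 0.0983]
eef_rot: [2.169, 1.552, 0.696]
ft_force: [0.2, 0.1, 1.0]
finger_gap: 0.03
t 4.28 tcp [0.4686 0.1949 0.0983] x-axis [ 0.014  0.012 -1.   ] q [0.22 0.17 1.82 0.01 1.13 0.12] gap 0.03 F [0.2 0.1 1. ]
todo cm [ 0.23 -0.12  0.08] turn -0.002
```

```bash
python3 -m handwheel '[[0.25,-0.1,0.05,0,3],[0,0,0,0,1.5],[0,0,0,0,1.5],[0,0,0,0,1.5],[0,0,0,0,1.5]]' 25; python3 d.py 0.4675 0.194 0.096 0.1
```

```text
time_s: 4.9
tcp_pos: [0.468, 0.1945, 0.0961]
eef_rot: [2.147, 1.552, 0.674]
ft_force: [-0.9, -0.1, -0.0]
finger_gap: 0.0178
t 4.9 tcp [0.468  0.1945 0.0961] x-axis [ 0.015  0.012 -1.   ] q [0.22 0.17 1.83 0.01 1.13 0.12] gap 0.0178 F [-0.9 -0.1 -0. ]
todo cm [ 0.01 -0.06  0.04] turn -0.002
```

Gripped at 17.8 mm. Pulling towards -y.

```bash
python3 -m handwheel '[[-0.1,0,0,0,1.5],[0,0,0.8,0,1.5],[0,0,0.8,0,1.5],[0,0,0.8,0,1.5],[0,0,0.8,0,1.5]]'; python3 d.py 0.4675 0.194 0.096 0.1; python3 -m handwheel '[[0,0,1,0,1.5],[0,0,1,0,1.5],[0,0,1,0,1.5],[0,0,1,0,1.5],[0,0,0,0,1.5]]';python3 d.py 0.455 0.05 0.05 0.1
```

```text
time_s: 5.52
tcp_pos: [0.471, 0.1604, 0.0965]
eef_rot: [2.141, 1.552, 0.669]
ft_force: [0.0, -0.2, 0.1]
finger_gap: 0.0181
t 5.53 tcp [0.471  0.1604 0.0965] x-axis [ 0.014  0.011 -1.   ] q [0.15 0.15 1.85 0.01 1.12 0.05] gap 0.0181 F [ 0.  -0.2  0.1]
todo cm [ 0.08 -0.02 -3.38] turn -0.002
time_s: 6.15
tcp_pos: [0.4754, 0.1167, 0.0961]
eef_rot: [2.13, 1.552, 0.655]
ft_force: [-0.5, 0.3, 0.1]
finger_gap: 0.018
t 6.15 tcp [0.4754 0.1167 0.0961] x-axis [ 0.015  0.011 -1.   ] q [ 0.06  0.14  1.87  0.01  1.12 -0.05] gap 0.018 F [-0.5  0.3  0.1]
todo cm [ 4.51 -2.74  6.48] turn -0.004
```

```bash
python3 -m handwheel '[[0,-1,2,0,1.5],[0,-1,2,0,1.5],[1,-0.7,2,0,1.5],[2,0,0.4,0,1.5],[1.5,0,0,0,1.5],[0,0,0,0,1.5]]'; python3 d.py 0.455 0.05 0.004 0.1
python3 - <<'E'
from h import *
im=manip.read_camera('wrist');cv2.imwrite('pics/w2.png',im)
E
```

```text
time_s: 6.9
tcp_pos: [0.456, 0.0502, 0.0497]
eef_rot: [2.097, 1.549, 0.624]
ft_force: [-0.8, 0.5, -0.0]
finger_gap: 0.0179
t 6.9 tcp [0.456  0.0502 0.0497] x-axis [ 0.017  0.012 -1.   ] q [-0.09  0.15  1.97  0.02  1.   -0.2 ] gap 0.0179 F [-0.8  0.5 -0. ]
todo cm [ 4.56 -0.19  0.05] turn -0.002
```

View pics/w2.png

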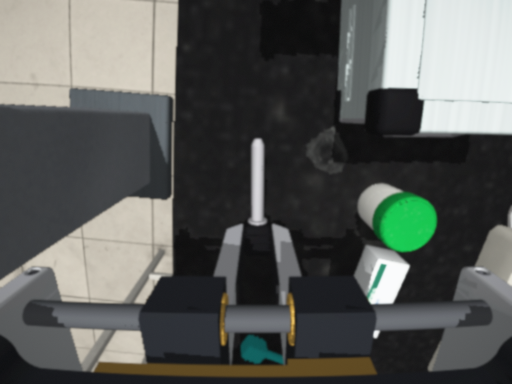

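The pin is held straight (tip at (257,143)) and fully out, and the bench below it is clear. The grey mark at (325,150) is just a stain. Lowering.

```bash
python3 -m handwheel '[[1.8,0,0,0,1.5],[1.5,0,0,0,1.5],[0.6,0,0,0,1.5],[0.3,0,0,0,1.5],[0,0,0,0,1.5]]'; python3 d.py 0.455 0.05 0.004 0.1
```

```text
time_s: 7.58
tcp_pos: [0.4609, 0.0517, 0.0094]
eef_rot: [1.928, 1.543, 0.458]
ft_force: [0.5, 0.7, -0.8]
finger_gap: 0.0178
t 7.58 tcp [0.4609 0.0517 0.0094] x-axis [ 0.025  0.012 -1.   ] q [-0.09  0.23  1.98  0.02  0.9  -0.2 ] gap 0.0178 F [ 0.5  0.7 -0.8]
todo cm [ 0.52 -0.62  0.11] turn 0.0
```

```bash
python3 -m handwheel '[[0.3,-0.2,0,0,1.5],[0.2,0,0,0,1.5],[0,0,0,0,1.5]]'; python3 d.py 0.455 0.05 0.003 0.1
```

```text
time_s: 7.95
tcp_pos: [0.4598, 0.0514, 0.0049]
eef_rot: [1.897, 1.542, 0.426]
ft_force: [-0.8, 0.9, -0.5]
finger_gap: 0.0176
t 7.95 tcp [0.4598 0.0514 0.0049] x-axis [ 0.026  0.012 -1.   ] q [-0.09  0.23  1.99  0.02  0.89 -0.2 ] gap 0.0176 F [-0.8  0.9 -0.5]
todo cm [ 0.17 -0.49  0.1 ] turn 0.0
```

```bash
python3 -m handwheel '[[0.15,0,0,0,1.5],[0,0,0,0,1.5]]'; python3 -m handwheel '[[0.1,0,0,0,1.5],[0,0,0,0,1.5]]'
```

```text
time_s: 8.2
tcp_pos: [0.4601, 0.0514, 0.0035]
eef_rot: [1.887, 1.541, 0.417]
ft_force: [0.1, -0.5, -0.9]
finger_gap: 0.0177
time_s: 8.45
tcp_pos: [0.4604, 0.0514, 0.0035]
eef_rot: [1.886, 1.541, 0.416]
ft_force: [0.3, -0.4, -0.5]
finger_gap: 0.0179
```

```bash
python3 -m handwheel '[[0,0,0,0,2.3],[0,0,0,0,3.2],[0,0,0,0,3.2],[-1,0,0,0,3.2],[-3,0,0,0,3.2],[-5,0,0,0,6],[-5,0,0,0,6],[-4,0,0,0,6]]'; python3 d.py 0.4385 0.2285 0.2 1.673
python3 - <<'E'
from h import *
im=manip.read_camera('wrist');cv2.imwrite('pics/w3.png',im)
E
```

```text
time_s: 9.45
tcp_pos: [0.4523, 0.0494, 0.187]
eef_rot: [2.051, 1.548, 0.58]
ft_force: [-0.5, 0.5, -0.8]
finger_gap: 0.0579
t 9.45 tcp [0.4523 0.0494 0.187 ] x-axis [ 0.019  0.013 -1.   ] q [-0.09 -0.05  1.86  0.01  1.32 -0.2 ] gap 0.0579 F [-0.5  0.5 -0.8]
todo cm [ -1.1    0.44 -17.97] turn 1.569
```

View pics/w3.png

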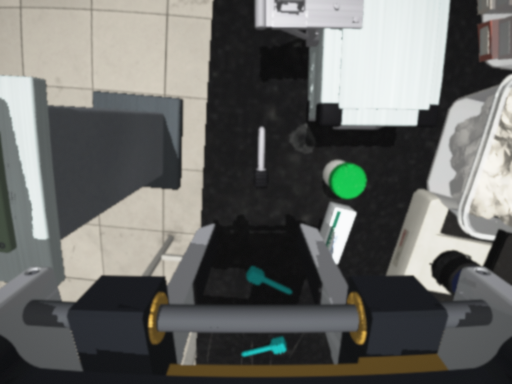

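The pin lies flat on the bench at (262,155), clear of everything. Now turning the jaws to the bead's direction.

```bash
python3 -m handwheel '[[0,0,0,-0.18,6],[0,0,0,-0.18,6],[0,0,0,-0.18,6],[0,0,0,-0.18,6],[0,0,0,-0.18,6],[0,0,0,-0.18,6],[0,0,0,-0.18,6],[0,0,0,-0.18,6],[0,0,0,-0.13,6],[0,0,0,0,6]]'; python3 d.py 0.438 0.228 0.17 1.673
```

```text
time_s: 10.75
tcp_pos: [0.4574, 0.0491, 0.2003]
eef_rot: [0.098, 1.527, 0.249]
ft_force: [0.0, -0.3, -0.3]
finger_gap: 0.0598
t 10.75 tcp [0.4574 0.0491 0.2003] x-axis [ 0.042  0.011 -0.999] q [-0.09 -0.07  1.85  0.01  1.32 -1.82] gap 0.0598 F [ 0.  -0.3 -0.3]
todo cm [ 3.14 17.96  0.64] turn 0.049
```

```bash
python3 -m handwheel '[[0,4,0.15,0.05,6],[0,4.5,0.15,0,6],[0.5,4.5,0.15,0,6],[0.8,3,0.15,0,6],[0.8,1,0,0,6],[0,0,0,0,6]]'; python3 d.py 0.438 0.228 0.12 1.673
```

```text
time_s: 11.5
tcp_pos: [0.4467, 0.2226, 0.1816]
eef_rot: [0.132, 1.524, 0.216]
ft_force: [-0.8, -0.6, 1.1]
finger_gap: 0.0598
t 11.5 tcp [0.4467 0.2226 0.1816] x-axis [ 0.046  0.01  -0.999] q [ 0.29  0.03  1.79 -0.    1.28 -1.36] gap 0.0598 F [-0.8 -0.6  1.1]
todo cm [ 6.12  0.58 -1.11] turn -0.019
```

```bash
python3 -m handwheel '[[2,0.55,-1.1,-0.02,6],[2,0,0,0,6],[1.5,0,0,0,6],[0.5,0,0,0,6],[0,0,0,0,6]]'; python3 d.py 0.438 0.228 0.085 1.673
python3 - <<'E'
from h import *
c=manip.get_calibration('wrist');im=manip.read_camera('wrist');cv2.imwrite('pics/w4.png',im)
P=lambda u,v,z:[.5555+u*.9947-v*.1028,.240+u*.1028+v*.9947,z]
print(proj(c,[P(-.118,.02,.1),P(-.118,-.02,.1),P(-.092,0,.114)]).round())
E
```

```text
time_s: 12.12
tcp_pos: [0.4405, 0.2235, 0.1212]
eef_rot: [0.079, 1.521, 0.174]
ft_force: [-0.4, 0.9, -0.3]
finger_gap: 0.0602
t 12.12 tcp [0.4405 0.2235 0.1212] x-axis [ 0.049  0.009 -0.999] q [ 0.3   0.09  1.86 -0.01  1.14 -1.37] gap 0.0602 F [-0.4  0.9 -0.3]
todo cm [ 3.61  0.46 -0.38] turn -0.006
[[290. 221.]
 [239. 222.]
 [265. 260.]]
```

View pics/w4.png

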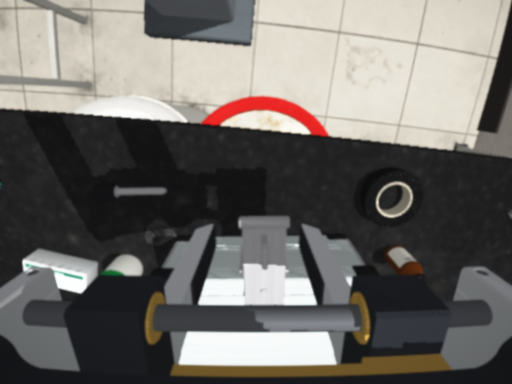

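The bead ends appear at (240,222) and (290,222), as predicted. Descending and closing.

```bash
python3 -m handwheel '[[0.3,0.45,-0.4,0,6],[1.2,0,0,0,6],[1.2,0,0,0,6],[0.7,0,0,0,6],[0,0,0,0,6]]'; python3 d.py 0.438 0.228 0.085 1.673
```

```text
time_s: 12.8
tcp_pos: [0.4383, 0.2287, 0.0859]
eef_rot: [0.083, 1.519, 0.179]
ft_force: [-0.1, 0.1, 0.3]
finger_gap: 0.0598
t 12.8 tcp [0.4383 0.2287 0.0859] x-axis [ 0.051  0.009 -0.999] q [ 0.31  0.14  1.89 -0.01  1.06 -1.35] gap 0.0598 F [-0.1  0.1  0.3]
todo cm [ 0.09 -0.07 -0.04] turn -0.006
```

```bash
python3 -m handwheel '[[0,0,0,0,4.6],[0,0,0,0,3.6],[0,0,0,0,3.6],[0,0,0,0,3.6]]' 20; python3 d.py 0.438 0.228 0.085 1.673
python3 - <<'E'
import numpy as np
# arc steps in cm (tool x down, tool z forward); nose rel. to hinge
th=np.r_[0,np.linspace(0,1.68,29)[1:]];a=th+.1257;r=18.35
f=-r*np.cos(a);u=r*np.sin(a)
for i in range(28):print(round(th[i+1],2),[round(-(u[i+1]-u[i]),2),0,round(f[i+1]-f[i],2)],end=' ')
E
```

```text
time_s: 13.3
tcp_pos: [0.4387, 0.2289, 0.0862]
eef_rot: [0.089, 1.518, 0.185]
ft_force: [0.8, 0.7, -0.3]
finger_gap: 0.0394
t 13.3 tcp [0.4387 0.2289 0.0862] x-axis [ 0.052  0.01  -0.999] q [ 0.31  0.14  1.89 -0.01  1.06 -1.35] gap 0.0394 F [ 0.8  0.7 -0.3]
todo cm [ 0.12 -0.08 -0.09] turn -0.006
0.06 [np.float64(-1.09), 0, np.float64(0.17)] 0.12 [np.float64(-1.08), 0, np.float64(0.24)] 0.18 [np.float64(-1.06), 0, np.float64(0.3)] 0.24 [np.float64(-1.04), 0, np.float64(0.36)] 0.3 [np.float64(-1.02), 0, np.float64(0.42)] 0.36 [np.float64(-0.99), 0, np.float64(0.48)] 0.42 [np.float64(-0.96), 0, np.float64(0.54)] 0.48 [np.float64(-0.92), 0, np.float64(0.6)] 0.54 [np.float64(-0.89), 0, np.float64(0.65)] 0.6 [np.float64(-0.85), 0, np.float64(0.71)] 0.66 [np.float64(-0.8), 0, np.float64(0.75)] 0.72 [np.float64(-0.75), 0, np.float64(0.8)] 0.78 [np.float64(-0.71), 0, np.float64(0.85)] 0.84 [np.float64(-0.65), 0, np.float64(0.89)] 0.9 [np.float64(-0.6), 0, np.float64(0.92)] 0.96 [np.float64(-0.54), 0, np.float64(0.96)] 1.02 [np.float64(-0.48), 0, np.float64(0.99)] 1.08 [np.float64(-0.42), 0, np.float64(1.02)] 1.14 [np.float64(-0.36), 0, np.float64(1.04)] 1.2 [np.float64(-0.3), 0, np.float64(1.06)] 1.26 [np.float64(-0.23), 0, np.float64(1.08)] 1.32 [np.float64(-0.17), 0, np.float64(1.09)] 1.38 [np.float64(-0.1), 0, np.float64(1.1)] 1.44 [np.float64(-0.04), 0, np.float64(1.1)] 1.5 [np.float64(0.03), 0, np.float64(1.1)] 1.56 [np.float64(0.09), 0, np.float64(1.1)] 1.62 [np.float64(0.16), 0, np.float64(1.09)] 1.68 [np.float64(0.22), 0, np.float64(1.08)]
```

Gripped on the bead at 39.4 mm. Lifting in arc steps, with a helper for the arc.

```bash
cat > arc.py <<'E'
from h import *
ux=np.array([.9947,.1028,0]);H=np.array([.5555,.24,.077])+.064*ux
off=np.array([-.0140,0,0]);
s=manip.state();r=Rm(s['eef_rot']);n=np.array(s['tcp_pos'])+r@off-H
f,u=n@ux,n[2];th=np.arctan2(u,-f)-.1257
print('t',round(s['time_s'],2),'theta',round(th,3),'rad',round(np.hypot(f,u),4),'F',np.round(s['ft_force'],1),'gap',round(s['finger_gap'],4),'xaxis',r[:,0].round(3))
N=int(sys.argv[2]);prev=n
for k in np.linspace(th,float(sys.argv[1]),N+1)[1:]:
    a=k+.1257;t=.1835*(-np.cos(a)*ux+np.sin(a)*np.array([0,0,1]));print((r.T@(t-prev)*100).round(2).tolist());prev=t
E
python3 -m handwheel '[[-0.6,0,0.12,0,3.6],[-1,0,0.2,0,3.6],[-1,0,0.3,0,3.6],[-1,0,0.35,0,3.6]]'; python3 arc.py 0.7 9
```

```text
time_s: 13.8
tcp_pos: [0.4478, 0.2299, 0.1251]
eef_rot: [0.1, 1.516, 0.196]
ft_force: [2.6, 1.1, -3.0]
finger_gap: 0.0401
t 13.8 theta 0.219 rad 0.1838 F [ 2.6  1.1 -3. ] gap 0.0401 xaxis [ 0.054  0.011 -0.998]
[-0.88, -0.09, 0.43]
[-0.87, 0.01, 0.45]
[-0.84, 0.01, 0.5]
[-0.82, 0.01, 0.54]
[-0.79, 0.01, 0.59]
[-0.75, 0.01, 0.63]
[-0.72, 0.01, 0.67]
[-0.68, 0.01, 0.7]
[-0.64, 0.01, 0.74]
```

Lid is lifting (theta about 0.22, arc radius as expected).

```bash
python3 -m handwheel '[[-0.9,0,0.4,0,3.6],[-0.9,0,0.45,0,3.6],[-0.85,0,0.5,0,3.6],[-0.8,0,0.55,0,3.6],[-0.8,0,0.6,0,3.6],[-0.75,0,0.6,0,3.6],[-0.7,0,0.65,0,3.6],[-0.7,0,0.7,0,3.6]]'; python3 arc.py 1.2 9
```

```text
time_s: 14.8
tcp_pos: [0.4915, 0.2346, 0.1953]
eef_rot: [0.138, 1.515, 0.234]
ft_force: [5.1, 1.9, -6.6]
finger_gap: 0.0396
t 14.8 theta 0.672 rad 0.1848 F [ 5.1  1.9 -6.6] gap 0.0396 xaxis [ 0.054  0.013 -0.998]
[-0.59, -0.1, 0.92]
[-0.63, 0.01, 0.87]
[-0.58, 0.01, 0.91]
[-0.53, 0.01, 0.94]
[-0.47, 0.01, 0.97]
[-0.41, 0.01, 0.99]
[-0.36, 0.01, 1.02]
[-0.29, 0.01, 1.03]
[-0.23, 0.01, 1.05]
```

```bash
python3 -m handwheel '[[-0.5,0,0.95,0,3.6],[-0.6,0,0.9,0,3.6],[-0.55,0,0.95,0,3.6],[-0.5,0,0.95,0,3.6],[-0.45,0,1,0,3.6],[-0.4,0,1,0,3.6],[-0.35,0,1.05,0,3.6],[-0.3,0,1.05,0,3.6]]'; python3 arc.py 1.7 9
```

```text
time_s: 15.8
tcp_pos: [0.5695, 0.2431, 0.2401]
eef_rot: [0.193, 1.522, 0.29]
ft_force: [-1.2, 2.7, -1.6]
finger_gap: 0.0396
t 15.8 theta 1.167 rad 0.1841 F [-1.2  2.7 -1.6] gap 0.0396 xaxis [ 0.047  0.014 -0.999]
[-0.15, -0.14, 1.08]
[-0.15, 0.01, 1.07]
[-0.09, 0.01, 1.08]
[-0.02, 0.01, 1.09]
[0.04, 0.01, 1.08]
[0.1, 0.01, 1.08]
[0.17, 0.01, 1.07]
[0.23, 0.0, 1.06]
[0.29, 0.0, 1.05]
```

```bash
python3 -m handwheel '[[-0.15,-0.1,1.1,0,3.6],[-0.15,0,1.1,0,3.6],[-0.1,0,1.1,0,3.6],[0,0,1.1,0,3.6],[0.05,0,1.1,0,3.6],[0.1,0,1.1,0,3.6],[0.15,0,1.1,0,3.6],[0.25,0,1.1,0,3.6]]'; python3 arc.py 1.72 3
```

```text
time_s: 16.8
tcp_pos: [0.6634, 0.2533, 0.2424]
eef_rot: [0.262, 1.521, 0.36]
ft_force: [-1.6, 4.2, -0.5]
finger_gap: 0.0395
t 16.8 theta 1.686 rad 0.1847 F [-1.6  4.2 -0.5] gap 0.0395 xaxis [ 0.047  0.018 -0.999]
[0.18, -0.2, 0.17]
[0.06, 0.0, 0.2]
[0.07, 0.0, 0.2]
```

```bash
python3 -m handwheel '[[0.1,-0.1,0.4,0,3.6],[0,0,0,0,3.6],[0,0,0,0,5],[0,0,0,0,6],[0,0,0,0,6],[0,0,0,0,6]]'; python3 arc.py 1.72 1; python3 -m handwheel '[[-1.5,0,0,0,6],[-2,0,0,0,6],[-3,0,0,0,6],[-4,0,0,0,6],[-3,0,-3,0,6],[0,0,-4,0,6],[0,0,-4,0,6],[0,0,0,0,6]]'
python3 - <<'E'
from h import *
a=manip.read_camera('scene');b=manip.read_camera('top')
cv2.imwrite('pics/end.png',np.hstack([cv2.resize(a[130:330,110:310],(390,390)),cv2.resize(b[100:260,110:310],(400,320))]) if 0 else np.vstack([cv2.resize(a[120:320,100:400],(600,400))[:300],cv2.resize(b[110:260,110:410],(600,300))]))
E
```

```text
time_s: 17.55
tcp_pos: [0.6708, 0.2496, 0.2413]
eef_rot: [0.158, 1.52, 0.253]
ft_force: [-0.4, -0.1, -0.1]
finger_gap: 0.06
t 17.55 theta 1.724 rad 0.1854 F [-0.4 -0.1 -0.1] gap 0.06 xaxis [ 0.049  0.013 -0.999]
[0.16, 0.24, -0.13]
time_s: 18.55
tcp_pos: [0.5527, 0.2364, 0.3843]
eef_rot: [0.133, 1.509, 0.228]
ft_force: [-0.4, -0.7, -0.3]
finger_gap: 0.0599
```

View pics/end.png

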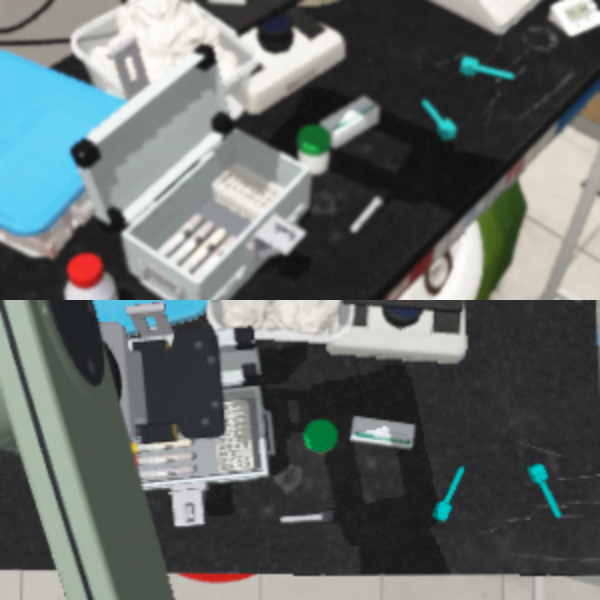

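The lid stands open by itself a second after release. The pin is on the bench at top-crop (305,518), the cup, slides and bottle are in place, and the gripper is clear.

```bash
python3 -c "
from rig import manip
print(manip.sign_off(), manip.state()['time_s'])"
```

```text
the job is handed in; nothing more can be done
the job is handed in; nothing more can be done
```

The box is open and the job is handed in. The clock read about 18.7 s, well under the 51 s limit.

- **Pin:** I gripped it by its black end, slid it straight out towards -y and lowered it onto clear bench to the right in front of the box. I let go when the fingertips were about 3.5 mm up. The force reading showed no clear touch, so any gap under it was 1 mm or so. The wrist camera then showed it lying flat.
- **Lid:** I took the bead by its two ends from above and swung it round its arc to about 1.72 rad. The highest force I read during the lift was about 9 N. After release, about a second later, the final pictures show it standing open by itself.
- **Last checks:** The gripper was about 14 cm above the lid and touching nothing. The cup, slides and turquoise items looked unmoved. In the final pictures the tape and dropper were outside the crop or hidden by the arm, and only the top of the stain bottle was in view. The gripper never worked near those three.

No check failed or disagreed. The tool leaned by up to 3° from vertical during the moves, with no effect that I could see.

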